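# Sort the mixed-up stamps back onto their ink pads

## Robot

A 7-joint arm with a two-finger parallel gripper is mounted at the origin on the work surface. World frame = base frame: x ahead of the robot, y to its left, z up, the work surface at z = 0. Lengths are in m, angles in rad, forces in N, time in s.
With the tool pointing down it reaches from about 0.4 to 0.875 m from the base axis. Payload 19.3 kg.
Tool frame: the origin (TCP) lies at the very end of the fingers, on their centre line; the grasp point (between the pads) lies 19 mm behind it; z points along the fingers, y is the line along which they close (so a half turn about z gives the same grasp; the last joint's range is limited). The gripper opens to 85 mm and grips with 20 to 120 N. Pads are 22 mm wide; open, the fingers measure 114 mm over their backs; the gripper's body (76 mm by 85 mm) begins 54 mm behind the grasp point. The pads swing forward as they close: fully open they stand 13 mm farther back than shut.
Start: joints at [1.243, 0.521, -0.036, 1.599, 0.021, 1.021, -0.113], TCP at [0.159, -0.604, 0.231] pointing down, gripper open.
Joint ranges: [-2.91, 2.91], [-0.3, 2.13], [-1.5, 1.42], [0.17, 2.43], [-1.26, 4.41], [0.16, 1.93], [-2.52, 2.52]. Speed limits (rad/s): [1.89, 1.89, 2.39, 2.39, 3.01, 3.01, 3.01].

## Interface

Orientations are given as [roll, pitch, yaw] about the fixed x, y, z axes, in that order (R = Rz(yaw) Ry(pitch) Rx(roll)).
In Python, from plant import ctrl gives the robot as it stands.
- The arm moves only by the tool play_rows, never from a script. Its argument "plan" is a list of rows, each an object with "rot": the turn, a rotation vector about the world's x, y, z in degrees, a list of three; "linear": the shift along the world's x, y, z in mm, a list of three; "hand": the opening, from 0 (shut) to 1 (fully open). A call has 1 to 12 rows; each row shifts and turns the commanded pose from where the row before left it; what a row does not reach is not made up. A row lasts 1/10 s, in which the tool goes at most 50 mm and 8.59 degrees, less where a joint would pass 70% of its speed; a pose out of reach is approached as far as the arm can. A call is refused whole if a number of a shift passes 50 or a number of a turn 8.59, either way. A call with a gripper value outside its range is refused whole. The fingers move at their own pace and stop on an object; "grip_force" is the grip in N (left out, the last holds). Time passes only in rows, so rows that do not move let the fingers close. It gives the time, the measured TCP pose, the force, the opening and the grip force at its end, in the units of the state.
- ctrl.sense(): the state, without advancing time (a new reading comes with each control period).
- ctrl.snapshot(name): name is "scene" or "top" or "wrist"; returns the picture (384x512x3 uint8, blue, green, red); there is no depth.
- ctrl.camera_params(name): a dict with "fx", "fy", "cx", "cy" (pixels), "view" (4x4, takes a point from world to camera coordinates). Camera axes: x right, y up, looking along -z (the intrinsics and any distortion apply to the point x, -y, -z); pixel columns grow to the right and rows downward; lengths in m; the calibration is good to about 2 mm. A picture is of the moment at which its call begins: read the wrist's pose just before it. camera_params takes no time and is no camera call; for the wrist camera it gives the pose at the moment of the call.
- ctrl.sign_off(): hands the job in; it is judged then, once.
Trained networks look in the newest picture that a camera, given by its name, has taken for a name from the list of things; names that differ only in an ending like _2 or _b are one class to them, and where a whole thing is asked for, a point or a joint stands for the part that bears it (a point fixed in the world has none). Each returns a list of dicts, best first, with "p" (0 to 1); they miss things now and then, are a little off and sometimes report something else, mostly with a low value. They report only what shows in the picture. A call takes as long as a camera call.
- ctrl.regions_of(camera, thing): "mask" (384x512 bool, what is visible of it) and "rect" ([centre column, centre row, width, height] in pixels, round what is visible of it).
The state is a dict: "time_s": time; "joints": joint angles; "qd": joint speeds; "tau": joint torques, N m; "tcp_pos": TCP position; "orientation": TCP orientation; "ft_force": force on the tool from outside, world axes, zero at the start; "ft_torque": the same for the moment, N m; "finger_gap": finger opening in m; "finger_force": force on a finger pad.
Only numpy, scipy, OpenCV 4.12 (cv2) and the standard library are available. Lean on these libraries where they do the work, as an engineer would, in place of code of your own. Each camera call takes 0.05 s, during which the arm holds its last target. There are 200 camera calls.

## Task

Customers at the postcard stall have left all four hand stamps on the wrong ink pads. Put every stamp back upright in the middle of the pad of its own colour, using the white tile to park a stamp while its place is being freed. The faces are wet with ink, so never stand, lay or drop a stamp on the bench, and leave the board of freshly painted discs where it is.

Things in the scene. Friction and masses are not known exactly. Their poses are not given: they have to be found in the camera images.
- stamp_red: hand stamp with red handle, loose, upright, about 90 g: round foot 46 mm across and 16 mm high (wood with a red band, black rubber face below), slim wooden neck 19 mm across from 16 to 48 mm, then a red cylindrical grip 30 mm across from 48 to 84 mm height, flat on top. Origin at the centre of the rubber face (its underside), z up along the handle; all heights are above the origin.
- stamp_blue: hand stamp with blue handle, loose, upright, about 90 g: round foot 46 mm across and 16 mm high (wood with a blue band, black rubber face below), slim wooden neck 19 mm across from 16 to 48 mm, then a blue cylindrical grip 30 mm across from 48 to 84 mm height, flat on top. Origin at the centre of the rubber face (its underside), z up along the handle; all heights are above the origin.
- stamp_green: hand stamp with green handle, loose, upright, about 90 g: round foot 46 mm across and 16 mm high (wood with a green band, black rubber face below), slim wooden neck 19 mm across from 16 to 48 mm, then a green cylindrical grip 30 mm across from 48 to 84 mm height, flat on top. Origin at the centre of the rubber face (its underside), z up along the handle; all heights are above the origin.
- stamp_yellow: hand stamp with yellow handle, loose, upright, about 90 g: round foot 46 mm across and 16 mm high (wood with a yellow band, black rubber face below), slim wooden neck 19 mm across from 16 to 48 mm, then a yellow cylindrical grip 30 mm across from 48 to 84 mm height, flat on top. Origin at the centre of the rubber face (its underside), z up along the handle; all heights are above the origin.
- pad_red: open ink pad with red felt: round dark steel tin 82 mm across, stuck down to the bench; the flat red felt is 75 mm across and its surface is 13 mm above the origin (no rim stands above it). Origin at the centre of the tin's underside, on the bench, z up.
- pad_blue: open ink pad with blue felt: round dark steel tin 82 mm across, stuck down to the bench; the flat blue felt is 75 mm across and its surface is 13 mm above the origin (no rim stands above it). Origin at the centre of the tin's underside, on the bench, z up.
- pad_green: open ink pad with green felt: round dark steel tin 82 mm across, stuck down to the bench; the flat green felt is 75 mm across and its surface is 13 mm above the origin (no rim stands above it). Origin at the centre of the tin's underside, on the bench, z up.
- pad_yellow: open ink pad with yellow felt: round dark steel tin 82 mm across, stuck down to the bench; the flat yellow felt is 75 mm across and its surface is 13 mm above the origin (no rim stands above it). Origin at the centre of the tin's underside, on the bench, z up.
- tile: white glazed tile, flat, 84 x 84 mm, 8 mm thick, stuck down to the bench, empty at the start: the parking place. Origin at the centre of its underside, z up, sides along x and y.
- drying_board: small plywood board 116 x 44 x 7 mm (116 along its x) lying loose on the bench among the pads, with three freshly painted wooden discs on it, 15 mm high in all, 70 g. Not to be moved. Origin at the centre of its underside.

How it is judged:
By the outcome, as a careful person would: the job done as asked, in the order asked, and still so for the second after the job is handed in, with the robot touching nothing.
It also fails if it takes over 136 s, if anything falls off the work surface, if the arm or the gripper's body presses on something with over 40 N, if the wrist force passes 120 N, or if a joint passes its speed limit or range.

## Working session

There is one attempt and no reset: what is moved stays moved. The work goes in short steps, Python scripts to look and compute and a tool call to move; the robot and the scene stay as the last step left them, time stands still between calls to the robot, and variables do not carry over. Pictures are saved under pics/ and viewed, at most 14 in all, crops included, and the job is handed in when it is done.

Besides the shell and the picture viewer there is one more tool, called after "Emit:" in YAML: its name, and indented under it one key for each argument. play_rows: Moves the arm, as the interface text tells. Its arguments: {"type":"object","properties":{"plan":{"type":"array","items":{"type":"object","properties":{"rot":{"type":"array","items":{"type":"number"}},"linear":{"type":"array","items":{"type":"number"}},"hand":{"type":"number"}}}},"grip_force":{"type":"number"}},"required":["plan"]}

```bash
mkdir -p pics; ls; python3 - <<'E'
from plant import ctrl
import cv2,numpy as np
s=ctrl.sense();print(s)
a=ctrl.snapshot("scene");b=ctrl.snapshot("top")
cv2.imwrite("pics/a.png",a);cv2.imwrite("pics/b.png",b)
for n in("scene","top"):print(n,ctrl.camera_params(n))
E
```

```text
pics
{'time_s': 0.0, 'joints': array([ 1.24281852,  0.52203606, -0.03633619,  1.5999779 ,  0.02116607,
        1.02112892, -0.11279312]), 'qd': array([ 0.00304327, -0.00096513, -0.00039833,  0.00046886, -0.00018934,
       -0.00054522, -0.00156661]), 'tau': array([ 3.03495392e-05, -9.27098823e+01,  1.97974496e+00, -3.69922936e+01,
        1.77159469e-02,  8.20741203e-03,  5.48107198e-05]), 'tcp_pos': array([ 0.15922506, -0.60402917,  0.23072268]), 'orientation': array([-3.14042689e+00,  5.06493746e-05,  2.57764074e-01]), 'ft_force': array([-0.19012032,  0.42208778,  1.042081  ]), 'ft_torque': array([-0.03145206,  0.03974987,  0.05826695]), 'finger_force': 0.0, 'finger_gap': 0.08554020800909236}
scene {'fx': 454.0612862110356, 'fy': 454.0612862110356, 'cx': 257.62749664893136, 'cy': 194.54610904093894, 'view': array([[ 0.20807854,  0.97802215, -0.01326669, -0.12772472],
       [-0.82602733,  0.18297243,  0.53310406,  0.42570768],
       [ 0.52381501, -0.09996886,  0.84594566, -1.23328992],
       [ 0.        ,  0.        ,  0.        ,  1.        ]])}
top {'fx': 499.2255833683075, 'fy': 499.2255833683075, 'cx': 255.71007411958624, 'cy': 189.12112886890438, 'view': array([[-0.01094146, -0.99987824, -0.01112586,  0.02144983],
       [ 0.98455465, -0.01271676,  0.17461507, -0.543657  ],
       [-0.17473529, -0.00904347,  0.98457391, -1.14571651],
       [ 0.        ,  0.        ,  0.        ,  1.        ]])}
```

View pics/a.png

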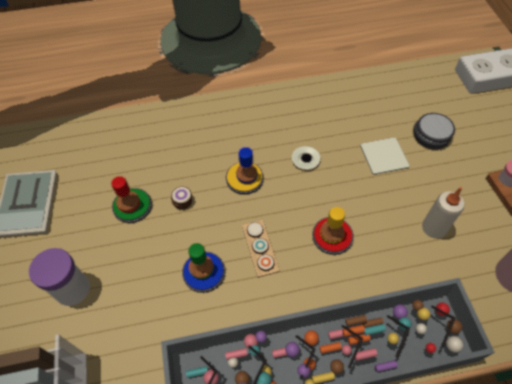

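View pics/b.png

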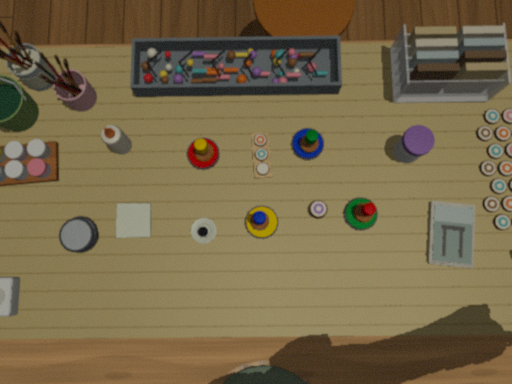

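The scene shows red on the green pad, blue on yellow, yellow on red and green on blue. The tile is empty, at about (133,220) in the top view. Next I'll measure positions with both cameras.

```bash
cat > h.py <<'E'
from plant import ctrl
import cv2,numpy as np
from scipy.optimize import least_squares
C=("red","blue","green","yellow")
P={n:ctrl.camera_params(n) for n in("scene","top")}
def proj(n,X):
    p=P[n];c=X@p["view"][:3,:3].T+p["view"][:3,3]
    return np.c_[p["cx"]+p["fx"]*c[:,0]/-c[:,2],p["cy"]+p["fy"]*-c[:,1]/-c[:,2]]
def back(n,uv,z):
    p=P[n];R=p["view"][:3,:3];o=-R.T@p["view"][:3,3]
    uv=np.asarray(uv,float).reshape(-1,2)
    d=np.c_[(uv[:,0]-p["cx"])/p["fx"],-(uv[:,1]-p["cy"])/p["fy"],-np.ones(len(uv))]@R
    return o+d*((z-o[2])/d[:,2])[:,None]
def model(n,x,y,z0):
    K=8;m=np.zeros((384*K,512*K),np.uint8);t=np.linspace(0,2*np.pi,40)
    for r,a,b in((.023,0,.016),(.0095,.016,.048),(.015,.048,.084)):
        q=np.vstack([np.c_[x+r*np.cos(t),y+r*np.sin(t),np.full(40,z0+h)] for h in(a,b)])
        cv2.fillConvexPoly(m,cv2.convexHull(((proj(n,q)+.5)*K-.5).round().astype(np.int32)),255)
    M=cv2.moments(m,True);return np.array([M["m10"]/M["m00"],M["m01"]/M["m00"]])/K+.5/K-.5,M["m00"]/K/K
def best(n,t):
    r=ctrl.regions_of(n,t)
    if not r: print("miss",n,t);return None
    return r
def stamp(c,z0=.013,cams=("scene","top")):
    cen={}
    for n in cams:
        r=best(n,"stamp_"+c)
        if r:
            M=cv2.moments(r[0]["mask"].astype(np.uint8),True);cen[n]=np.array([M["m10"],M["m01"]])/M["m00"];cen[n+"a"]=M["m00"];cen[n+"p"]=[round(q["p"],2) for q in r]
    out={}
    for s in [[n] for n in cams if n in cen]+[[n for n in cams if n in cen]]:
        g=back(s[0],[cen[s[0]]],.06)[0,:2]
        f=lambda v:np.concatenate([model(n,v[0],v[1],z0)[0]-cen[n] for n in s])
        o=least_squares(f,g,diff_step=.01);out["+".join(s)]=(o.x*1000).round(1)
    print("stamp",c,{k:v.tolist() for k,v in out.items()},{n:(cen[n+"a"],round(model(n,*o.x,z0)[1]),cen[n+"p"]) for n in cams if n in cen},"res",np.abs(o.fun).max().round(2))
    return o.x
def circ(n,t,z):
    r=best(n,t)
    if not r:return
    m=r[0]["mask"].astype(np.uint8);k,_=cv2.findContours(m,0,cv2.CHAIN_APPROX_NONE)
    X=back(n,np.vstack(k).reshape(-1,2),z)[:,:2]*1000
    if t=="tile":c,s,a=cv2.minAreaRect(X.astype(np.float32));e=(s,a)
    else:
        f=lambda v:np.hypot(*(X-v[:2]).T)-40.5
        o=least_squares(f,X.mean(0),loss="soft_l1",f_scale=1);c=o.x;e=cv2.minEnclosingCircle(X.astype(np.float32))
    print(t,n,np.round(c,1),e,[round(q["p"],2) for q in r])
E
python3 - <<'E'
from h import *
ctrl.snapshot("scene");ctrl.snapshot("top")
for c in C: stamp(c)
for c in C:
    for n in("scene","top"): circ(n,"pad_"+c,.013)
for n in("scene","top"): circ(n,"tile",.008)
for n in("scene","top"):
    r=best(n,"drying_board");print(back(n,[r[0]["rect"][:2]],.01))
E
```

```text
stamp red {'scene': [492.4, -247.5], 'top': [488.2, -242.7], 'scene+top': [490.5, -245.7]} {'scene': (728.0, 718, [0.9]), 'top': (322.0, 366, [0.82])} res 1.2
stamp blue {'scene': [475.7, 5.3], 'top': [470.8, 8.1], 'scene+top': [473.1, 6.7]} {'scene': (640.0, 641, [0.85]), 'top': (292.0, 302, [0.65])} res 1.09
stamp green {'scene': [665.5, -120.5], 'top': [661.2, -116.7], 'scene+top': [663.9, -119.1]} {'scene': (697.0, 738, [0.83]), 'top': (330.0, 361, [0.67])} res 1.07
stamp yellow {'scene': [648.6, 141.4], 'top': [643.9, 144.6], 'scene+top': [646.6, 142.8]} {'scene': (675.0, 720, [0.65]), 'top': (331.0, 358, [0.54])} res 1.08
pad_red scene [651.  142.8] ((653.0130004882812, 142.5199432373047), 41.343528747558594) [0.65, 0.19]
pad_red top [642.7 147.2] ((642.0731201171875, 147.40321350097656), 41.40370178222656) [0.59]
pad_blue scene [ 673.3 -117.7] ((673.339111328125, -118.03656768798828), 42.30685806274414) [0.9]
pad_blue top [ 664.  -114.3] ((663.6248168945312, -114.24923706054688), 41.932594299316406) [0.92, 0.28]
pad_green scene [ 496.  -241.9] ((497.3998107910156, -241.6041717529297), 41.0900993347168) [0.75]
pad_green top [ 486.3 -240. ] ((486.09918212890625, -239.22576904296875), 40.5274772644043) [0.75, 0.53]
pad_yellow scene [478.2  -1.3] ((478.5602722167969, -1.5406590700149536), 41.61703109741211) [0.74]
pad_yellow top [468.1   2.8] ((468.07977294921875, 2.7230422496795654), 39.976783752441406) [0.6]
tile scene [484.7 313.3] ((87.06678771972656, 86.14350891113281), 0.5141863822937012) [0.57]
tile top [476.9 318.3] ((84.25582885742188, 86.00601959228516), 1.4195208549499512) [0.73]
[[ 0.64548881 -0.00445961  0.01      ]]
[[ 0.63024102 -0.00574835  0.01      ]]
```

Emit:
play_rows:
  plan:
    - {"linear": [27,30,0],"hand": 1}
    - {"linear": [27,30,0],"hand": 1}
    - {"linear": [27,30,0],"hand": 1}
    - {"linear": [27,30,0],"hand": 1}
    - {"linear": [27,30,0],"hand": 1}
    - {"linear": [27,30,0],"hand": 1}
    - {"linear": [27,30,0],"hand": 1}
    - {"linear": [27,30,0],"hand": 1}
    - {"linear": [27,30,0],"hand": 1}
    - {"linear": [27,30,0],"hand": 1}
    - {"linear": [27,30,0],"hand": 1}
    - {"linear": [27,30,0],"hand": 1}

```text
$.plan[0]: bad value
```

Emit:
play_rows:
  plan:
    - {"linear": [0,0,0],"hand": 1}
    - {"linear": [0,0,0],"hand": 1}
    - {"linear": [0,0,0],"hand": 1}

```text
$.plan[0]: bad value
```

```bash
python3 - <<'E'
from h import *
s=ctrl.sense();print(s["tcp_pos"],s["orientation"],s["joints"])
p=ctrl.camera_params("wrist");print(p,-p["view"][:3,:3].T@p["view"][:3,3])
cv2.imwrite("pics/w1.png",ctrl.snapshot("wrist"))
E
```

```text
[ 0.15932298 -0.60434676  0.23129573] [3.14159062e+00 1.71019980e-05 2.57782360e-01] [ 1.24279495  0.52138752 -0.03631576  1.59950742  0.02123073  1.02108266
 -0.11280595]
{'fx': 268.1186166099381, 'fy': 268.1186166099381, 'cx': 256.60412362767084, 'cy': 193.42480706810832, 'view': array([[ 2.55096173e-01, -9.66915492e-01,  6.12243881e-04,
        -6.24406741e-01],
       [ 9.30204319e-01,  2.45237941e-01, -2.73090236e-01,
         3.50705241e-02],
       [ 2.63905034e-01,  7.02337859e-02,  9.61988227e-01,
        -3.78093921e-01],
       [ 0.00000000e+00,  0.00000000e+00,  0.00000000e+00,
         1.00000000e+00]])} [ 0.22644191 -0.58579421  0.37368161]
```

View pics/w1.png

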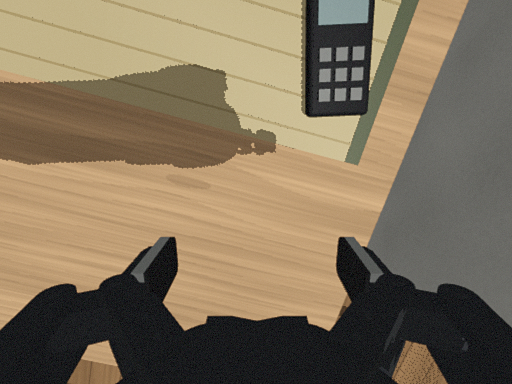

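The wrist view shows the fingers at rows 240 and below, and bare bench ahead. Both moves were refused, probably because the rows left out "rot".

Emit:
play_rows:
  plan:
    - {"rot": [0,0,0],"linear": [25,30,0],"hand": 1}
    - {"rot": [0,0,0],"linear": [25,30,0],"hand": 1}
    - {"rot": [0,0,0],"linear": [25,30,0],"hand": 1}
    - {"rot": [0,0,0],"linear": [25,30,0],"hand": 1}
    - {"rot": [0,0,0],"linear": [25,30,0],"hand": 1}
    - {"rot": [0,0,0],"linear": [25,30,0],"hand": 1}
    - {"rot": [0,0,0],"linear": [25,30,0],"hand": 1}
    - {"rot": [0,0,0],"linear": [25,30,0],"hand": 1}
    - {"rot": [0,0,0],"linear": [25,30,0],"hand": 1}
    - {"rot": [0,0,0],"linear": [25,30,0],"hand": 1}
    - {"rot": [0,0,0],"linear": [0,30,0],"hand": 1}
    - {"rot": [0,0,0],"linear": [0,0,0],"hand": 1}

```text
time_s: 2.45
tcp_pos: [0.4102, -0.2707, 0.2314]
orientation: [-3.141, -0.0, 0.263]
ft_force: [-0.3, -0.1, -1.0]
finger_gap: 0.0856
finger_force: 0.0
```

Emit:
play_rows:
  plan:
    - {"rot": [0,0,0],"linear": [0,0,0],"hand": 1}
    - {"rot": [0,0,0],"linear": [0,0,0],"hand": 1}

```text
time_s: 2.65
tcp_pos: [0.4091, -0.2752, 0.2314]
orientation: [3.141, -0.0, 0.257]
ft_force: [0.6, -0.5, 0.4]
finger_gap: 0.0855
finger_force: 0.0
```

```bash
sed -i 's/("scene","top")}/("scene","top","wrist")}/' h.py; python3 - <<'E'
from h import *
s=ctrl.sense();print(s["tcp_pos"],s["orientation"],s["joints"])
cv2.imwrite("pics/w2.png",ctrl.snapshot("wrist"))
stamp("red",cams=("wrist",));circ("wrist","pad_green",.013)
E
```

```text
[ 0.40912592 -0.27521474  0.23139283] [ 3.14114216e+00 -5.86269073e-05  2.56657331e-01] [ 0.60430823  0.31618236 -0.16526626  1.9337441   0.06592869  0.89642251
 -0.90822799]
stamp red {'wrist': [489.6, -240.0]} {'wrist': (2113.0, 1193, [0.71, 0.6])} res 0.0
pad_green wrist [ 489.2 -241.6] ((489.08343505859375, -241.86672973632812), 40.95796203613281) [0.67]
```

View pics/w2.png

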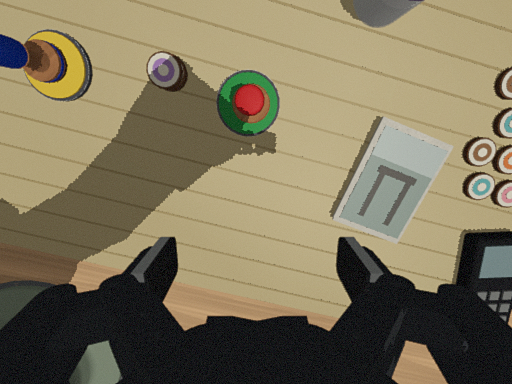

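The wrist view shows the red stamp at (249,99) on the green pad at (248,103). The network's stamp mask is too large, so I'll segment the grip by colour instead.

```bash
cat >> h.py <<'E'
H={"red":((0,8),(172,180)),"yellow":((20,35),),"green":((45,85),),"blue":((100,130),)}
def hullc(n,x,y,z0,a=.048,b=.084,r=.015):
    t=np.linspace(0,2*np.pi,60)
    q=np.vstack([np.c_[x+r*np.cos(t),y+r*np.sin(t),np.full(60,z0+h)] for h in(a,b)])
    M=cv2.moments(cv2.convexHull(proj(n,q).astype(np.float32)));return np.array([M["m10"]/M["m00"],M["m01"]/M["m00"]]),M["m00"]
def grip(n,im,c,xy,z0=.013):
    hsv=cv2.cvtColor(im,cv2.COLOR_BGR2HSV);m=np.zeros(im.shape[:2],np.uint8)
    for a,b in H[c]: m|=cv2.inRange(hsv,(a,150,50),(b,255,255))
    k,l,st,ce=cv2.connectedComponentsWithStats(m,connectivity=4)
    g,A=hullc(n,*xy,z0);i=1+np.argmin([np.hypot(*(ce[j]-g))+40*abs(np.log(st[j,4]/A)) for j in range(1,k)])
    o=least_squares(lambda v:hullc(n,v[0],v[1],z0)[0]-ce[i],xy,diff_step=.01)
    print("grip",c,n,(o.x*1000).round(1),"area",st[i,4],round(hullc(n,*o.x,z0)[1]),"px",ce[i].round(1));return o.x
E
python3 - <<'E'
from h import *
w=ctrl.snapshot("wrist");grip("wrist",w,"red",(.489,-.241))
t=ctrl.snapshot("top");s=ctrl.snapshot("scene")
for c,x in zip(C,((.489,-.243),(.473,.006),(.663,-.118),(.646,.143))): grip("top",t,c,x);grip("scene",s,c,x)
E
```

```text
grip red wrist [ 490.4 -245.6] area 749 788 px [249.2  99.4]
grip red top [ 488.2 -243.6] area 151 183 px [368.1 209. ]
grip red scene [ 493.2 -246.1] area 291 335 px [120.4 186.5]
grip blue top [471.8   8.5] area 118 156 px [258.7 217.4]
grip blue scene [475.4   5.6] area 194 298 px [245.6 156.7]
grip green top [ 665.2 -118.8] area 115 179 px [311.5 135.6]
grip green scene [ 665.5 -120.4] area 215 358 px [196.7 252.9]
grip yellow top [644.8 143.9] area 165 177 px [200.6 145.4]
grip yellow scene [647.7 142.1] area 279 342 px [335.9 216.6]
```

Emit:
play_rows:
  plan:
    - {"rot": [0,0,0],"linear": [27,10,0],"hand": 1}
    - {"rot": [0,0,0],"linear": [27,10,0],"hand": 1}
    - {"rot": [0,0,0],"linear": [27,9,0],"hand": 1}
    - {"rot": [0,0,0],"linear": [0,0,-30],"hand": 1}
    - {"rot": [0,0,0],"linear": [0,0,-30],"hand": 1}
    - {"rot": [0,0,0],"linear": [0,0,-30],"hand": 1}
    - {"rot": [0,0,0],"linear": [0,0,0],"hand": 1}
    - {"rot": [0,0,0],"linear": [0,0,0],"hand": 1}

```text
time_s: 3.75
tcp_pos: [0.4904, -0.2455, 0.1418]
orientation: [-3.141, 0.0, 0.258]
ft_force: [0.1, 0.6, 0.7]
finger_gap: 0.0853
finger_force: 0.0
```

Emit:
play_rows:
  grip_force: 40
  plan:
    - {"rot": [0,0,0],"linear": [0,0,-27],"hand": 1}
    - {"rot": [0,0,0],"linear": [0,0,-27],"hand": 1}
    - {"rot": [0,0,0],"linear": [0,0,-28],"hand": 1}
    - {"rot": [0,0,0],"linear": [0,0,0],"hand": 0.8}
    - {"rot": [0,0,0],"linear": [0,0,0],"hand": 0.6}
    - {"rot": [0,0,0],"linear": [0,0,0],"hand": 0.5}
    - {"rot": [0,0,0],"linear": [0,0,0],"hand": 0.4}
    - {"rot": [0,0,0],"linear": [0,0,0],"hand": 0.3}
    - {"rot": [0,0,0],"linear": [0,0,0],"hand": 0.2}
    - {"rot": [0,0,0],"linear": [0,0,0],"hand": 0.2}
    - {"rot": [0,0,0],"linear": [0,0,0],"hand": 0.2}

```text
time_s: 4.85
tcp_pos: [0.4911, -0.2459, 0.0607]
orientation: [3.14, -0.002, 0.258]
ft_force: [-1.9, 0.5, 12.8]
finger_gap: 0.0285
finger_force: 38.5
```

Emit:
play_rows:
  plan:
    - {"rot": [0,0,0],"linear": [0,0,10],"hand": 0.2}
    - {"rot": [0,0,0],"linear": [0,0,30],"hand": 0.2}
    - {"rot": [0,0,0],"linear": [0,0,40],"hand": 0.2}
    - {"rot": [0,0,0],"linear": [0,0,40],"hand": 0.2}
    - {"rot": [0,0,0],"linear": [0,0,30],"hand": 0.2}
    - {"rot": [0,0,0],"linear": [0,15,0],"hand": 0.2}
    - {"rot": [0,0,0],"linear": [-5,30,0],"hand": 0.2}
    - {"rot": [0,0,0],"linear": [-5,35,0],"hand": 0.2}
    - {"rot": [0,0,0],"linear": [-10,35,0],"hand": 0.2}
    - {"rot": [0,0,0],"linear": [-10,35,0],"hand": 0.2}
    - {"rot": [0,0,0],"linear": [-10,35,0],"hand": 0.2}
    - {"rot": [0,0,0],"linear": [-10,35,0],"hand": 0.2}

```text
time_s: 6.05
tcp_pos: [0.4393, -0.0238, 0.2094]
orientation: [3.142, 0.0, 0.258]
ft_force: [0.6, 0.7, -0.8]
finger_gap: 0.0289
finger_force: 39.8
```

Emit:
play_rows:
  plan:
    - {"rot": [0,0,0],"linear": [-10,35,0],"hand": 0.2}
    - {"rot": [0,0,0],"linear": [-10,35,0],"hand": 0.2}
    - {"rot": [0,0,0],"linear": [0,35,0],"hand": 0.2}
    - {"rot": [0,0,0],"linear": [0,35,0],"hand": 0.2}
    - {"rot": [0,0,0],"linear": [0,35,0],"hand": 0.2}
    - {"rot": [0,0,0],"linear": [0,35,0],"hand": 0.2}
    - {"rot": [0,0,0],"linear": [0,35,0],"hand": 0.2}
    - {"rot": [0,0,0],"linear": [0,35,0],"hand": 0.2}
    - {"rot": [0,0,0],"linear": [0,30,0],"hand": 0.2}
    - {"rot": [0,0,0],"linear": [0,15,0],"hand": 0.2}
    - {"rot": [0,0,0],"linear": [0,0,0],"hand": 0.2}
    - {"rot": [0,0,0],"linear": [0,0,0],"hand": 0.2}

```text
time_s: 7.25
tcp_pos: [0.4201, 0.2989, 0.2091]
orientation: [3.141, 0.001, 0.258]
ft_force: [-0.5, -1.1, -1.9]
finger_gap: 0.0293
finger_force: 39.8
```

```bash
python3 - <<'E'
from h import *
s=ctrl.sense();print(s["tcp_pos"],s["orientation"],s["joints"],s["finger_gap"])
w=ctrl.snapshot("wrist");cv2.imwrite("pics/w3.png",w)
circ("wrist","tile",.008);circ("wrist","pad_red",.013)
grip("wrist",w,"yellow",(.646,.143))
E
```

```text
[0.42006011 0.29889664 0.20913878] [3.14087977e+00 5.70188962e-04 2.57822420e-01] [-0.42949637  0.39829366 -0.39430783  1.89386548  0.19378122  0.8873127
 -2.23212507] 0.029264289941856342
miss wrist tile
pad_red wrist [643.2 150.1] ((642.6106567382812, 149.80764770507812), 42.53151321411133) [0.87]
grip yellow wrist [628.8 150.5] area 293 2367 px [483.6   3.9]
```

View pics/w3.png

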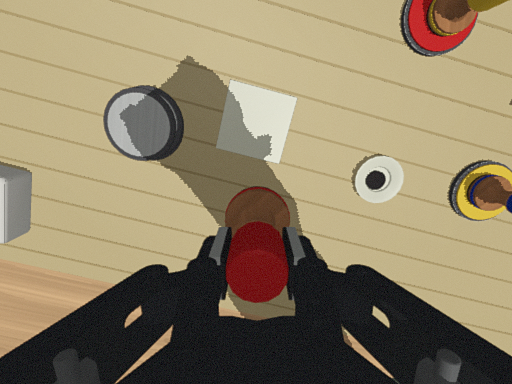

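The wrist view shows the tile's corners near (231,80), (296,98), (280,162) and (217,147). The red stamp is held upright at (257,260).

```bash
python3 - <<'E'
from h import *
w=cv2.imread("pics/w3.png")
X=back("wrist",[[231,80],[296,98],[280,162],[217,147]],.008);print((X[:,:2]*1000).round(1),X.mean(0)*1000)
print(np.hypot(*np.diff(X[[0,1,2,3,0],:2],axis=0).T)*1000)
grip("wrist",w,"red",(.420,.299),.161)
def pr(c,z):print(c,proj("wrist",np.array([[.42,.299,z]])))
pr("tcp",.209)
E
```

```text
[[521.3 356.9]
 [521.6 276.2]
 [441.8 273.4]
 [439.9 356.1]] [481.14872192 315.64620611   8.        ]
[80.7278675  79.8899214  82.73525914 81.43069247]
grip red wrist [420.5 299.2] area 4095 4543 px [256.7 262.5]
tcp [[256.77045023 242.03546631]]
```

Emit:
play_rows:
  plan:
    - {"rot": [0,0,0],"linear": [20,5,0],"hand": 0.2}
    - {"rot": [0,0,0],"linear": [20,6,0],"hand": 0.2}
    - {"rot": [0,0,0],"linear": [21,5.5,0],"hand": 0.2}
    - {"rot": [0,0,0],"linear": [0,0,-30],"hand": 0.2}
    - {"rot": [0,0,0],"linear": [0,0,-40],"hand": 0.2}
    - {"rot": [0,0,0],"linear": [0,0,-40],"hand": 0.2}
    - {"rot": [0,0,0],"linear": [0,0,-25],"hand": 0.2}
    - {"rot": [0,0,0],"linear": [0,0,-10],"hand": 0.2}
    - {"rot": [0,0,0],"linear": [0,0,-6],"hand": 0.2}
    - {"rot": [0,0,0],"linear": [0,0,0],"hand": 0.2}
    - {"rot": [0,0,0],"linear": [0,0,0],"hand": 0.2}

```text
time_s: 8.5
tcp_pos: [0.4819, 0.3164, 0.0595]
orientation: [-3.141, -0.002, 0.257]
ft_force: [0.7, -0.3, -0.9]
finger_gap: 0.029
finger_force: 39.9
```

Emit:
play_rows:
  plan:
    - {"rot": [0,0,0],"linear": [0,0,-2],"hand": 0.2}
    - {"rot": [0,0,0],"linear": [0,0,0],"hand": 0.2}
    - {"rot": [0,0,0],"linear": [0,0,0],"hand": 0.2}

```text
time_s: 8.8
tcp_pos: [0.4815, 0.3162, 0.0567]
orientation: [-3.141, -0.001, 0.258]
ft_force: [0.1, 0.3, -1.8]
finger_gap: 0.0288
finger_force: 39.9
```

Emit:
play_rows:
  plan:
    - {"rot": [0,0,0],"linear": [0,0,-1],"hand": 0.2}
    - {"rot": [0,0,0],"linear": [0,0,0],"hand": 0.2}
    - {"rot": [0,0,0],"linear": [0,0,0],"hand": 0.2}

```text
time_s: 9.1
tcp_pos: [0.4816, 0.3163, 0.0558]
orientation: [-3.141, -0.001, 0.258]
ft_force: [-2.5, -0.7, 7.8]
finger_gap: 0.029
finger_force: 40.7
```

Emit:
play_rows:
  plan:
    - {"rot": [0,0,0],"linear": [0,0,0],"hand": 0.4}
    - {"rot": [0,0,0],"linear": [0,0,0],"hand": 0.6}
    - {"rot": [0,0,0],"linear": [0,0,0],"hand": 0.8}
    - {"rot": [0,0,0],"linear": [0,0,0],"hand": 1}
    - {"rot": [0,0,0],"linear": [0,0,0],"hand": 1}
    - {"rot": [0,0,0],"linear": [0,0,20],"hand": 1}
    - {"rot": [0,0,0],"linear": [0,0,40],"hand": 1}
    - {"rot": [0,0,0],"linear": [0,0,45],"hand": 1}
    - {"rot": [0,0,0],"linear": [0,0,40],"hand": 1}
    - {"rot": [0,0,0],"linear": [-30,-20,10],"hand": 1}
    - {"rot": [0,0,0],"linear": [-30,-20,0],"hand": 1}
    - {"rot": [0,0,0],"linear": [0,0,0],"hand": 1}

```text
time_s: 10.3
tcp_pos: [0.4187, 0.274, 0.2108]
orientation: [3.14, 0.0, 0.258]
ft_force: [0.3, -0.7, 0.1]
finger_gap: 0.0853
finger_force: 0.0
```

```bash
python3 - <<'E'
from h import *
s=ctrl.sense();print(s["tcp_pos"],s["orientation"],s["joints"],s["finger_gap"])
ctrl.snapshot("wrist");s=ctrl.sense()
P["wrist"]=ctrl.camera_params("wrist")
w=ctrl.snapshot("wrist");cv2.imwrite("pics/w4.png",w)
grip("wrist",w,"red",(.481,.316),.008)
E
```

```text
[0.41874172 0.27395243 0.21083178] [3.14011291e+00 4.54122938e-04 2.57897163e-01] [-0.38404392  0.3732614  -0.40069532  1.92862391  0.18753563  0.87671475
 -2.19360888] 0.08528561811108917
grip red wrist [481.1 315.9] area 786 851 px [232.1 117.8]
```

View pics/w4.png

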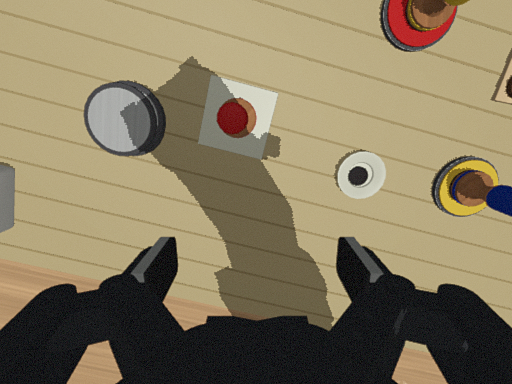

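The red stamp stands upright in the middle of the tile, at (232,118). Next is green.

Emit:
play_rows:
  plan:
    - {"rot": [0,0,0],"linear": [8,-20,0],"hand": 1}
    - {"rot": [0,0,0],"linear": [15,-38,0],"hand": 1}
    - {"rot": [0,0,0],"linear": [15,-38,0],"hand": 1}
    - {"rot": [0,0,0],"linear": [15,-38,0],"hand": 1}
    - {"rot": [0,0,0],"linear": [15,-38,0],"hand": 1}
    - {"rot": [0,0,0],"linear": [15,-38,0],"hand": 1}
    - {"rot": [0,0,0],"linear": [15,-38,0],"hand": 1}
    - {"rot": [0,0,0],"linear": [15,-38,0],"hand": 1}
    - {"rot": [0,0,0],"linear": [15,-38,0],"hand": 1}
    - {"rot": [0,0,0],"linear": [15,-38,0],"hand": 1}
    - {"rot": [0,0,0],"linear": [15,-38,0],"hand": 1}
    - {"rot": [0,0,0],"linear": [8,-19,0],"hand": 1}

```text
time_s: 11.6
tcp_pos: [0.5885, -0.1468, 0.2096]
orientation: [3.141, 0.0, 0.255]
ft_force: [0.7, 1.0, 0.4]
finger_gap: 0.0854
finger_force: 0.0
```

Emit:
play_rows:
  plan:
    - {"rot": [0,0,0],"linear": [0,0,0],"hand": 1}
    - {"rot": [0,0,0],"linear": [0,0,0],"hand": 1}
    - {"rot": [0,0,0],"linear": [0,0,0],"hand": 1}

```text
time_s: 11.9
tcp_pos: [0.5875, -0.1417, 0.2101]
orientation: [-3.141, 0.0, 0.259]
ft_force: [0.5, 0.5, -0.8]
finger_gap: 0.0856
finger_force: 0.0
```

```bash
python3 - <<'E'
from h import *
s=ctrl.sense();print(s["tcp_pos"],s["orientation"],s["joints"])
w=ctrl.snapshot("wrist");cv2.imwrite("pics/w5.png",w)
grip("wrist",w,"green",(.665,-.119));circ("wrist","pad_blue",.013)
E
```

```text
[ 0.58748423 -0.14172671  0.21006936] [-3.14098785e+00  1.05873800e-04  2.59032326e-01] [ 0.31951022  0.52062703 -0.2601672   1.66919098  0.15485469  0.97234315
 -1.306964  ]
grip green wrist [ 665.2 -118.6] area 763 908 px [254.7 103.9]
pad_blue wrist [ 668.4 -116.7] ((668.4337768554688, -116.63215637207031), 40.6040153503418) [0.64]
```

View pics/w5.png

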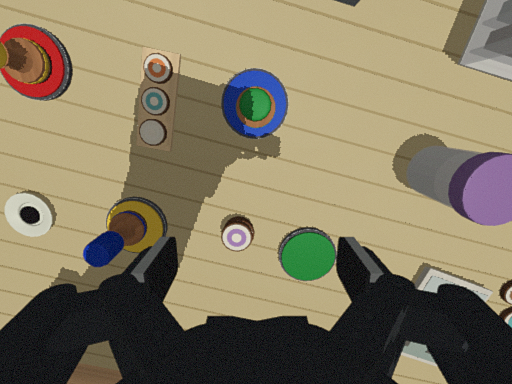

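The green stamp is at (255,104) on the blue pad, and the empty green pad at (308,254).

Emit:
play_rows:
  plan:
    - {"rot": [0,0,0],"linear": [25,7,0],"hand": 1}
    - {"rot": [0,0,0],"linear": [28,8,0],"hand": 1}
    - {"rot": [0,0,0],"linear": [25,8,0],"hand": 1}
    - {"rot": [0,0,0],"linear": [0,0,-30],"hand": 1}
    - {"rot": [0,0,0],"linear": [0,0,-30],"hand": 1}
    - {"rot": [0,0,0],"linear": [0,0,-5],"hand": 1}
    - {"rot": [0,0,0],"linear": [0,0,0],"hand": 1}
    - {"rot": [0,0,0],"linear": [0,0,0],"hand": 1}

```text
time_s: 12.8
tcp_pos: [0.666, -0.1197, 0.1469]
orientation: [3.141, -0.002, 0.258]
ft_force: [0.0, -0.3, -0.2]
finger_gap: 0.0853
finger_force: 0.0
```

```bash
python3 - <<'E'
from h import *
s=ctrl.sense();print(s["tcp_pos"])
E
```

```text
[ 0.6660155  -0.11974228  0.14694592]
```

Emit:
play_rows:
  grip_force: 40
  plan:
    - {"rot": [0,0,0],"linear": [0,1,-28],"hand": 1}
    - {"rot": [0,0,0],"linear": [0,0,-28],"hand": 1}
    - {"rot": [0,0,0],"linear": [0,0,-29],"hand": 1}
    - {"rot": [0,0,0],"linear": [0,0,0],"hand": 0.8}
    - {"rot": [0,0,0],"linear": [0,0,0],"hand": 0.6}
    - {"rot": [0,0,0],"linear": [0,0,0],"hand": 0.5}
    - {"rot": [0,0,0],"linear": [0,0,0],"hand": 0.4}
    - {"rot": [0,0,0],"linear": [0,0,0],"hand": 0.3}
    - {"rot": [0,0,0],"linear": [0,0,0],"hand": 0.2}
    - {"rot": [0,0,0],"linear": [0,0,0],"hand": 0.2}
    - {"rot": [0,0,0],"linear": [0,0,0],"hand": 0.2}

```text
time_s: 13.9
tcp_pos: [0.6662, -0.1191, 0.062]
orientation: [3.141, -0.002, 0.257]
ft_force: [-1.5, 0.5, 11.0]
finger_gap: 0.0289
finger_force: 38.8
```

Emit:
play_rows:
  plan:
    - {"rot": [0,0,0],"linear": [0,0,10],"hand": 0.2}
    - {"rot": [0,0,0],"linear": [0,0,30],"hand": 0.2}
    - {"rot": [0,0,0],"linear": [0,0,40],"hand": 0.2}
    - {"rot": [0,0,0],"linear": [0,0,40],"hand": 0.2}
    - {"rot": [0,0,0],"linear": [0,0,30],"hand": 0.2}
    - {"rot": [0,0,0],"linear": [-16,-9,0],"hand": 0.2}
    - {"rot": [0,0,0],"linear": [-32,-18,0],"hand": 0.2}
    - {"rot": [0,0,0],"linear": [-32,-18,0],"hand": 0.2}
    - {"rot": [0,0,0],"linear": [-32,-18,0],"hand": 0.2}
    - {"rot": [0,0,0],"linear": [-32,-18,0],"hand": 0.2}
    - {"rot": [0,0,0],"linear": [-32,-18,0],"hand": 0.2}
    - {"rot": [0,0,0],"linear": [-32,-18,0],"hand": 0.2}

```text
time_s: 15.1
tcp_pos: [0.456, -0.2365, 0.2113]
orientation: [3.141, -0.001, 0.258]
ft_force: [-0.4, -1.1, -0.4]
finger_gap: 0.0293
finger_force: 39.7
```

Emit:
play_rows:
  plan:
    - {"rot": [0,0,0],"linear": [-32,-18,0],"hand": 0.2}
    - {"rot": [0,0,0],"linear": [-16,-9,0],"hand": 0.2}
    - {"rot": [0,0,0],"linear": [0,0,0],"hand": 0.2}
    - {"rot": [0,0,0],"linear": [0,0,0],"hand": 0.2}
    - {"rot": [0,0,0],"linear": [0,0,0],"hand": 0.2}

```text
time_s: 15.6
tcp_pos: [0.4102, -0.2623, 0.2107]
orientation: [3.141, -0.001, 0.259]
ft_force: [0.1, -0.3, -0.6]
finger_gap: 0.0289
finger_force: 39.7
```

```bash
python3 - <<'E'
from h import *
s=ctrl.sense();print(s["tcp_pos"],s["orientation"])
w=ctrl.snapshot("wrist");cv2.imwrite("pics/w6.png",w)
circ("wrist","pad_green",.013)
grip("wrist",w,"green",s["tcp_pos"][:2],s["tcp_pos"][2]-.048)
for c in("pad_blue","pad_yellow"):circ("wrist",c,.013)
E
```

```text
[ 0.41021708 -0.26232701  0.21071562] [ 3.14128718e+00 -8.26663641e-04  2.58832953e-01]
pad_green wrist [ 489.8 -241.4] ((489.40325927734375, -241.4004364013672), 41.4161262512207) [0.89]
grip green wrist [ 410.7 -261.3] area 3830 4569 px [256.4 261.9]
miss wrist pad_blue
pad_yellow wrist [472.3  -4.4] ((471.34503173828125, -3.9211230278015137), 42.860870361328125) [0.73, 0.64]
```

Emit:
play_rows:
  plan:
    - {"rot": [0,0,0],"linear": [26,7,0],"hand": 0.2}
    - {"rot": [0,0,0],"linear": [27,7,0],"hand": 0.2}
    - {"rot": [0,0,0],"linear": [26,7,0],"hand": 0.2}
    - {"rot": [0,0,0],"linear": [0,0,-30],"hand": 0.2}
    - {"rot": [0,0,0],"linear": [0,0,-40],"hand": 0.2}
    - {"rot": [0,0,0],"linear": [0,0,-40],"hand": 0.2}
    - {"rot": [0,0,0],"linear": [0,0,-22],"hand": 0.2}
    - {"rot": [0,0,0],"linear": [0,0,-10],"hand": 0.2}
    - {"rot": [0,0,0],"linear": [0,0,-5],"hand": 0.2}
    - {"rot": [0,0,0],"linear": [0,0,0],"hand": 0.2}
    - {"rot": [0,0,0],"linear": [0,0,0],"hand": 0.2}

```text
time_s: 16.9
tcp_pos: [0.489, -0.2421, 0.0644]
orientation: [3.141, -0.001, 0.258]
ft_force: [-0.1, -0.1, -0.4]
finger_gap: 0.0291
finger_force: 39.7
```

Emit:
play_rows:
  plan:
    - {"rot": [0,0,0],"linear": [0,0,-1.5],"hand": 0.2}
    - {"rot": [0,0,0],"linear": [0,0,0],"hand": 0.2}
    - {"rot": [0,0,0],"linear": [0,0,0],"hand": 0.2}

```text
time_s: 17.2
tcp_pos: [0.4885, -0.2419, 0.0622]
orientation: [3.141, -0.0, 0.258]
ft_force: [0.5, 1.1, -0.6]
finger_gap: 0.0293
finger_force: 39.7
```

Emit:
play_rows:
  plan:
    - {"rot": [0,0,0],"linear": [0.7,0.5,-1],"hand": 0.2}
    - {"rot": [0,0,0],"linear": [0,0,0],"hand": 0.2}
    - {"rot": [0,0,0],"linear": [0,0,0],"hand": 0.2}

```text
time_s: 17.5
tcp_pos: [0.4889, -0.2419, 0.062]
orientation: [3.141, 0.0, 0.257]
ft_force: [-8.1, 0.7, 24.3]
finger_gap: 0.0285
finger_force: 42.2
```

Emit:
play_rows:
  plan:
    - {"rot": [0,0,0],"linear": [0,0,0.7],"hand": 0.2}
    - {"rot": [0,0,0],"linear": [0,0,0],"hand": 0.4}
    - {"rot": [0,0,0],"linear": [0,0,0],"hand": 0.6}
    - {"rot": [0,0,0],"linear": [0,0,0],"hand": 0.8}
    - {"rot": [0,0,0],"linear": [0,0,0],"hand": 1}
    - {"rot": [0,0,0],"linear": [0,0,0],"hand": 1}
    - {"rot": [0,0,0],"linear": [0,0,20],"hand": 1}
    - {"rot": [0,0,0],"linear": [0,0,40],"hand": 1}
    - {"rot": [0,0,0],"linear": [0,0,45],"hand": 1}
    - {"rot": [0,0,0],"linear": [0,0,45],"hand": 1}
    - {"rot": [0,0,0],"linear": [-35,0,0],"hand": 1}
    - {"rot": [0,0,0],"linear": [-35,0,0],"hand": 1}

```text
time_s: 18.7
tcp_pos: [0.4188, -0.2413, 0.2124]
orientation: [3.14, -0.002, 0.258]
ft_force: [0.6, -1.4, -0.7]
finger_gap: 0.0852
finger_force: 0.0
```

Emit:
play_rows:
  plan:
    - {"rot": [0,0,0],"linear": [0,0,0],"hand": 1}
    - {"rot": [0,0,0],"linear": [0,0,0],"hand": 1}
    - {"rot": [0,0,0],"linear": [0,0,0],"hand": 1}

```text
time_s: 19.0
tcp_pos: [0.4198, -0.2413, 0.2116]
orientation: [3.142, -0.001, 0.258]
ft_force: [1.0, 0.1, 0.4]
finger_gap: 0.0857
finger_force: 0.0
```

```bash
python3 - <<'E'
from h import *
s=ctrl.sense();print(s["tcp_pos"],s["orientation"])
w=ctrl.snapshot("wrist");cv2.imwrite("pics/w7.png",w)
circ("wrist","pad_green",.013)
grip("wrist",w,"green",(.489,-.241))
circ("wrist","pad_yellow",.013);grip("wrist",w,"blue",(.474,.007))
E
```

```text
[ 0.4197853  -0.24127481  0.2115628 ] [ 3.14150456e+00 -5.88325066e-04  2.58136907e-01]
pad_green wrist [ 489.4 -241. ] ((489.4409484863281, -240.9840087890625), 41.46155548095703) [0.79]
grip green wrist [ 490.  -237.1] area 2354 861 px [272.4 117.9]
pad_yellow wrist [472.3  -4. ] ((471.1513671875, -4.682231426239014), 42.71128845214844) [0.61]
grip blue wrist [474.    0.8] area 1317 1980 px [20.2 67. ]
```

View pics/w7.png

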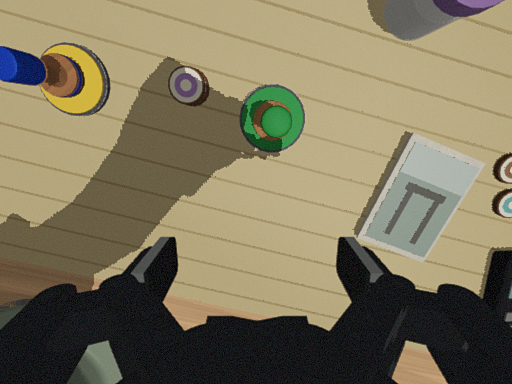

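The green stamp stands upright on the green pad, with its grip top near (276,121). Next I'll check its position and go on to blue.

```bash
python3 - <<'E'
from h import *
print(proj("wrist",np.array([[.4895,-.2412,.097],[.4895,-.2412,.013]])))
w=cv2.imread("pics/w7.png")
g=cv2.cvtColor(w[90:150,235:315],cv2.COLOR_BGR2HSV);m=((g[...,2]>118)&(g[...,0]>45)&(g[...,0]<85)).astype(np.uint8)
c=cv2.HoughCircles(cv2.resize(w[85:160,230:315,1],None,fx=4,fy=4,interpolation=cv2.INTER_CUBIC),cv2.HOUGH_GRADIENT,1,20,param1=80,param2=15,minRadius=45,maxRadius=85)
print(c[0][:4]/4+[230,85,0] if c is not None else None)
E
```

```text
[[276.80598366 119.64125223]
 [271.81665051 119.06693075]]
[[272.125      120.125       20.        ]
 [277.125      122.125       15.19999981]
 [277.125      127.625       21.10000038]
 [260.625      116.375       21.10000038]]
```

Emit:
play_rows:
  plan:
    - {"rot": [0,0,0],"linear": [0,20,0],"hand": 1}
    - {"rot": [0,0,0],"linear": [-3,40,0],"hand": 1}
    - {"rot": [0,0,0],"linear": [-3,40,0],"hand": 1}
    - {"rot": [0,0,0],"linear": [-3,40,0],"hand": 1}
    - {"rot": [0,0,0],"linear": [-3,40,0],"hand": 1}
    - {"rot": [0,0,0],"linear": [-3,35,0],"hand": 1}
    - {"rot": [0,0,0],"linear": [0,14,0],"hand": 1}
    - {"rot": [0,0,0],"linear": [0,0,0],"hand": 1}
    - {"rot": [0,0,0],"linear": [0,0,0],"hand": 1}
    - {"rot": [0,0,0],"linear": [0,0,0],"hand": 1}

```text
time_s: 20.15
tcp_pos: [0.4041, -0.0132, 0.2114]
orientation: [3.142, 0.0, 0.257]
ft_force: [-0.2, 0.8, -0.4]
finger_gap: 0.0851
finger_force: 0.0
```

```bash
python3 - <<'E'
from h import *
s=ctrl.sense();print(s["tcp_pos"],s["orientation"],s["joints"])
w=ctrl.snapshot("wrist");cv2.imwrite("pics/w8.png",w)
circ("wrist","pad_yellow",.013);grip("wrist",w,"blue",(.474,.007))
E
```

```text
[ 0.40414587 -0.01319282  0.21137886] [3.14159132e+00 2.62600480e-04 2.56551190e-01] [ 0.23447256  0.21893969 -0.40020873  2.1491615   0.11896181  0.79411377
 -1.55498959]
pad_yellow wrist [472.1   1.4] ((472.150634765625, 1.081276535987854), 40.99814224243164) [0.91, 0.74]
grip blue wrist [473.9   6.6] area 769 873 px [255.8 113.7]
```

View pics/w8.png

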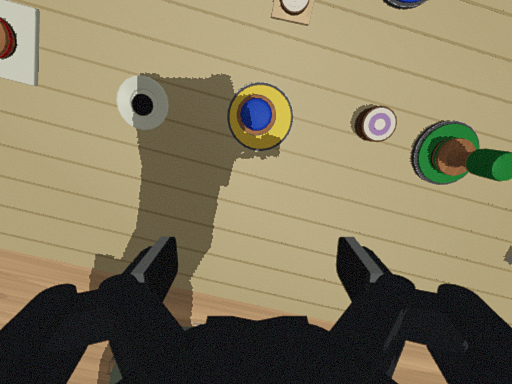

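The blue stamp is at (256,114) on the yellow pad, and the green stamp looks upright on its own pad.

Emit:
play_rows:
  plan:
    - {"rot": [0,0,0],"linear": [23,6,0],"hand": 1}
    - {"rot": [0,0,0],"linear": [24,7,0],"hand": 1}
    - {"rot": [0,0,0],"linear": [23,7,0],"hand": 1}
    - {"rot": [0,0,0],"linear": [0,0,-30],"hand": 1}
    - {"rot": [0,0,0],"linear": [0,0,-30],"hand": 1}
    - {"rot": [0,0,0],"linear": [0,0,-5],"hand": 1}
    - {"rot": [0,0,0],"linear": [0,0,0],"hand": 1}
    - {"rot": [0,0,0],"linear": [0,0,0],"hand": 1}

```text
time_s: 21.05
tcp_pos: [0.4746, 0.0075, 0.1476]
orientation: [3.141, -0.001, 0.257]
ft_force: [-0.2, 0.2, 0.2]
finger_gap: 0.0853
finger_force: 0.0
```

Emit:
play_rows:
  grip_force: 40
  plan:
    - {"rot": [0,0,0],"linear": [0,0,-28],"hand": 1}
    - {"rot": [0,0,0],"linear": [0,0,-28],"hand": 1}
    - {"rot": [0,0,0],"linear": [0,0,-30],"hand": 1}
    - {"rot": [0,0,0],"linear": [0,0,0],"hand": 0.8}
    - {"rot": [0,0,0],"linear": [0,0,0],"hand": 0.6}
    - {"rot": [0,0,0],"linear": [0,0,0],"hand": 0.5}
    - {"rot": [0,0,0],"linear": [0,0,0],"hand": 0.4}
    - {"rot": [0,0,0],"linear": [0,0,0],"hand": 0.3}
    - {"rot": [0,0,0],"linear": [0,0,0],"hand": 0.2}
    - {"rot": [0,0,0],"linear": [0,0,0],"hand": 0.2}
    - {"rot": [0,0,0],"linear": [0,0,0],"hand": 0.2}

```text
time_s: 22.15
tcp_pos: [0.4749, 0.0076, 0.0617]
orientation: [3.141, -0.002, 0.257]
ft_force: [-0.7, -1.3, 13.6]
finger_gap: 0.029
finger_force: 38.8
```

Emit:
play_rows:
  plan:
    - {"rot": [0,0,0],"linear": [0,0,10],"hand": 0.2}
    - {"rot": [0,0,0],"linear": [0,0,30],"hand": 0.2}
    - {"rot": [0,0,0],"linear": [0,0,40],"hand": 0.2}
    - {"rot": [0,0,0],"linear": [0,0,40],"hand": 0.2}
    - {"rot": [0,0,0],"linear": [0,0,30],"hand": 0.2}
    - {"rot": [0,0,0],"linear": [13,-16,0],"hand": 0.2}
    - {"rot": [0,0,0],"linear": [25,-32,0],"hand": 0.2}
    - {"rot": [0,0,0],"linear": [25,-32,0],"hand": 0.2}
    - {"rot": [0,0,0],"linear": [25,-32,0],"hand": 0.2}
    - {"rot": [0,0,0],"linear": [25,-32,0],"hand": 0.2}
    - {"rot": [0,0,0],"linear": [0,0,0],"hand": 0.2}
    - {"rot": [0,0,0],"linear": [0,0,0],"hand": 0.2}

```text
time_s: 23.35
tcp_pos: [0.5868, -0.1367, 0.2108]
orientation: [-3.141, 0.0, 0.257]
ft_force: [-0.4, 1.0, -1.2]
finger_gap: 0.0294
finger_force: 39.8
```

Emit:
play_rows:
  plan:
    - {"rot": [0,0,0],"linear": [0,0,0],"hand": 0.2}
    - {"rot": [0,0,0],"linear": [0,0,0],"hand": 0.2}

```text
time_s: 23.55
tcp_pos: [0.5867, -0.1354, 0.211]
orientation: [-3.141, -0.0, 0.259]
ft_force: [0.6, 0.8, -1.5]
finger_gap: 0.0289
finger_force: 39.8
```

```bash
python3 - <<'E'
from h import *
s=ctrl.sense();print(s["tcp_pos"],s["orientation"])
w=ctrl.snapshot("wrist");cv2.imwrite("pics/w9.png",w)
circ("wrist","pad_blue",.013)
grip("wrist",w,"blue",s["tcp_pos"][:2],s["tcp_pos"][2]-.048)
E
```

```text
[ 0.58669315 -0.13541769  0.2110445 ] [-3.14148243e+00 -2.95458839e-04  2.58996935e-01]
pad_blue wrist [ 668.5 -116.4] ((668.37939453125, -116.61737060546875), 40.884700775146484) [0.87]
grip blue wrist [ 586.7 -134.7] area 3880 4571 px [256.6 262.9]
```

Emit:
play_rows:
  plan:
    - {"rot": [0,0,0],"linear": [27,6,0],"hand": 0.2}
    - {"rot": [0,0,0],"linear": [27,6,0],"hand": 0.2}
    - {"rot": [0,0,0],"linear": [27.5,6.5,0],"hand": 0.2}
    - {"rot": [0,0,0],"linear": [0,0,-30],"hand": 0.2}
    - {"rot": [0,0,0],"linear": [0,0,-40],"hand": 0.2}
    - {"rot": [0,0,0],"linear": [0,0,-40],"hand": 0.2}
    - {"rot": [0,0,0],"linear": [0,0,-22],"hand": 0.2}
    - {"rot": [0,0,0],"linear": [0,0,-10],"hand": 0.2}
    - {"rot": [0,0,0],"linear": [0,0,-5],"hand": 0.2}
    - {"rot": [0,0,0],"linear": [0,0,0],"hand": 0.2}
    - {"rot": [0,0,0],"linear": [0,0,0],"hand": 0.2}

```text
time_s: 24.75
tcp_pos: [0.6692, -0.1179, 0.0649]
orientation: [3.141, -0.002, 0.258]
ft_force: [0.3, 0.2, -1.4]
finger_gap: 0.0288
finger_force: 39.9
```

Emit:
play_rows:
  plan:
    - {"rot": [0,0,0],"linear": [0,0,-1],"hand": 0.2}
    - {"rot": [0,0,0],"linear": [0,0,0],"hand": 0.2}
    - {"rot": [0,0,0],"linear": [0,0,0],"hand": 0.2}

```text
time_s: 25.05
tcp_pos: [0.6687, -0.1179, 0.0629]
orientation: [3.141, -0.001, 0.258]
ft_force: [-0.1, 0.1, -2.0]
finger_gap: 0.0288
finger_force: 39.9
```

Emit:
play_rows:
  plan:
    - {"rot": [0,0,0],"linear": [0,0,-0.5],"hand": 0.2}
    - {"rot": [0,0,0],"linear": [0,0,0],"hand": 0.2}
    - {"rot": [0,0,0],"linear": [0,0,0],"hand": 0.2}

```text
time_s: 25.35
tcp_pos: [0.6685, -0.1179, 0.062]
orientation: [-3.142, 0.0, 0.258]
ft_force: [-0.5, -0.8, -0.6]
finger_gap: 0.0294
finger_force: 39.9
```

Emit:
play_rows:
  plan:
    - {"rot": [0,0,0],"linear": [0,1.2,0],"hand": 0.2}
    - {"rot": [0,0,0],"linear": [0,0,-0.5],"hand": 0.2}
    - {"rot": [0,0,0],"linear": [0,0,0],"hand": 0.2}
    - {"rot": [0,0,0],"linear": [0,0,0],"hand": 0.2}

```text
time_s: 25.75
tcp_pos: [0.6687, -0.1166, 0.0619]
orientation: [3.141, -0.0, 0.258]
ft_force: [-0.6, -0.4, 5.0]
finger_gap: 0.0294
finger_force: 40.5
```

Emit:
play_rows:
  plan:
    - {"rot": [0,0,0],"linear": [0,0,0],"hand": 0.4}
    - {"rot": [0,0,0],"linear": [0,0,0],"hand": 0.6}
    - {"rot": [0,0,0],"linear": [0,0,0],"hand": 0.8}
    - {"rot": [0,0,0],"linear": [0,0,0],"hand": 1}
    - {"rot": [0,0,0],"linear": [0,0,0],"hand": 1}
    - {"rot": [0,0,0],"linear": [0,0,20],"hand": 1}
    - {"rot": [0,0,0],"linear": [0,0,40],"hand": 1}
    - {"rot": [0,0,0],"linear": [0,0,45],"hand": 1}
    - {"rot": [0,0,0],"linear": [0,0,45],"hand": 1}
    - {"rot": [0,0,0],"linear": [-35,-5,0],"hand": 1}
    - {"rot": [0,0,0],"linear": [-40,-5,0],"hand": 1}
    - {"rot": [0,0,0],"linear": [0,0,0],"hand": 1}

```text
time_s: 26.95
tcp_pos: [0.5893, -0.1281, 0.2118]
orientation: [3.141, 0.003, 0.256]
ft_force: [1.7, -0.5, 0.9]
finger_gap: 0.0855
finger_force: 0.0
```

Emit:
play_rows:
  plan:
    - {"rot": [0,0,0],"linear": [0,0,0],"hand": 1}
    - {"rot": [0,0,0],"linear": [0,0,0],"hand": 1}

```text
time_s: 27.15
tcp_pos: [0.5943, -0.1265, 0.2116]
orientation: [3.142, -0.001, 0.258]
ft_force: [0.2, -0.2, -0.5]
finger_gap: 0.0856
finger_force: 0.0
```

```bash
python3 - <<'E'
from h import *
w=ctrl.snapshot("wrist");cv2.imwrite("pics/w10.png",w)
circ("wrist","pad_blue",.013)
print(ctrl.sense()["tcp_pos"],proj("wrist",np.array([[.6685,-.1165,.097],[.6685,-.1165,.013]])))
E
```

```text
pad_blue wrist [ 668.3 -115.8] ((668.1331176757812, -115.77375030517578), 40.564754486083984) [0.67]
[ 0.59421497 -0.12630521  0.21127337] [[267.48191169 112.09255158]
 [264.74894951 113.43717473]]
```

View pics/w10.png

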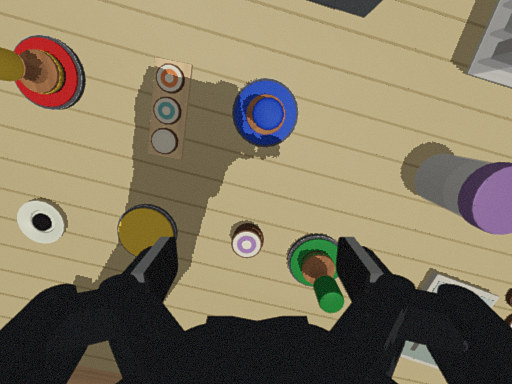

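Emit:
play_rows:
  plan:
    - {"rot": [0,0,0],"linear": [0,20,0],"hand": 1}
    - {"rot": [0,0,0],"linear": [-4,40,0],"hand": 1}
    - {"rot": [0,0,0],"linear": [-4,40,0],"hand": 1}
    - {"rot": [0,0,0],"linear": [-4,40,0],"hand": 1}
    - {"rot": [0,0,0],"linear": [-4,40,0],"hand": 1}
    - {"rot": [0,0,0],"linear": [-4,40,0],"hand": 1}
    - {"rot": [0,0,0],"linear": [0,25,0],"hand": 1}
    - {"rot": [0,0,0],"linear": [0,0,0],"hand": 1}
    - {"rot": [0,0,0],"linear": [0,0,0],"hand": 1}
    - {"rot": [0,0,0],"linear": [0,0,0],"hand": 1}
    - {"rot": [0,0,0],"linear": [0,0,0],"hand": 1}

```text
time_s: 28.35
tcp_pos: [0.5738, 0.1173, 0.2114]
orientation: [3.141, 0.0, 0.256]
ft_force: [-0.3, 0.1, 0.2]
finger_gap: 0.0853
finger_force: 0.0
```

```bash
python3 - <<'E'
from h import *
s=ctrl.sense();print(s["tcp_pos"],s["orientation"],s["joints"])
w=ctrl.snapshot("wrist");cv2.imwrite("pics/w11.png",w)
circ("wrist","pad_red",.013);grip("wrist",w,"yellow",(.646,.143))
E
```

```text
[0.57375146 0.1172816  0.21136964] [3.14132401e+00 2.09913079e-04 2.56330809e-01] [-0.03518474  0.50187771 -0.37778657  1.71392784  0.21750118  0.96744057
 -1.80924914]
pad_red wrist [646.5 146.4] ((646.6517944335938, 146.38662719726562), 40.90546798706055) [0.9, 0.51]
grip yellow wrist [646.9 143.1] area 829 887 px [250.3 108.3]
```

The blue stamp stands upright on the blue pad, grip at (268,113) as predicted. Now yellow.

Emit:
play_rows:
  plan:
    - {"rot": [0,0,0],"linear": [24,8,0],"hand": 1}
    - {"rot": [0,0,0],"linear": [25,9,0],"hand": 1}
    - {"rot": [0,0,0],"linear": [24,8.5,0],"hand": 1}
    - {"rot": [0,0,0],"linear": [0,0,-30],"hand": 1}
    - {"rot": [0,0,0],"linear": [0,0,-30],"hand": 1}
    - {"rot": [0,0,0],"linear": [0,0,-5],"hand": 1}
    - {"rot": [0,0,0],"linear": [0,0,0],"hand": 1}
    - {"rot": [0,0,0],"linear": [0,0,0],"hand": 1}

```text
time_s: 29.25
tcp_pos: [0.6472, 0.1439, 0.1481]
orientation: [-3.141, -0.002, 0.257]
ft_force: [-0.1, -0.1, 0.3]
finger_gap: 0.0855
finger_force: 0.0
```

Emit:
play_rows:
  grip_force: 40
  plan:
    - {"rot": [0,0,0],"linear": [0,-0.5,-28],"hand": 1}
    - {"rot": [0,0,0],"linear": [0,0,-28],"hand": 1}
    - {"rot": [0,0,0],"linear": [0,0,-30],"hand": 1}
    - {"rot": [0,0,0],"linear": [0,0,0],"hand": 0.8}
    - {"rot": [0,0,0],"linear": [0,0,0],"hand": 0.6}
    - {"rot": [0,0,0],"linear": [0,0,0],"hand": 0.5}
    - {"rot": [0,0,0],"linear": [0,0,0],"hand": 0.4}
    - {"rot": [0,0,0],"linear": [0,0,0],"hand": 0.3}
    - {"rot": [0,0,0],"linear": [0,0,0],"hand": 0.2}
    - {"rot": [0,0,0],"linear": [0,0,0],"hand": 0.2}
    - {"rot": [0,0,0],"linear": [0,0,0],"hand": 0.2}

```text
time_s: 30.35
tcp_pos: [0.6475, 0.1435, 0.0622]
orientation: [3.141, -0.002, 0.257]
ft_force: [-3.3, -1.3, 10.1]
finger_gap: 0.0291
finger_force: 38.7
```

Emit:
play_rows:
  plan:
    - {"rot": [0,0,0],"linear": [0,0,10],"hand": 0.2}
    - {"rot": [0,0,0],"linear": [0,0,30],"hand": 0.2}
    - {"rot": [0,0,0],"linear": [0,0,40],"hand": 0.2}
    - {"rot": [0,0,0],"linear": [0,0,40],"hand": 0.2}
    - {"rot": [0,0,0],"linear": [0,0,30],"hand": 0.2}
    - {"rot": [0,0,0],"linear": [-24,-16,0],"hand": 0.2}
    - {"rot": [0,0,0],"linear": [-43,-27,0],"hand": 0.2}
    - {"rot": [0,0,0],"linear": [-43,-28,0],"hand": 0.2}
    - {"rot": [0,0,0],"linear": [-43,-28,0],"hand": 0.2}
    - {"rot": [0,0,0],"linear": [-43,-28,0],"hand": 0.2}
    - {"rot": [0,0,0],"linear": [-43,-28,0],"hand": 0.2}
    - {"rot": [0,0,0],"linear": [0,0,0],"hand": 0.2}

```text
time_s: 31.55
tcp_pos: [0.4079, -0.0117, 0.2111]
orientation: [3.139, 0.002, 0.254]
ft_force: [1.0, 0.6, -0.7]
finger_gap: 0.0286
finger_force: 39.7
```

Emit:
play_rows:
  plan:
    - {"rot": [0,0,0],"linear": [0,0,0],"hand": 0.2}
    - {"rot": [0,0,0],"linear": [0,0,0],"hand": 0.2}
    - {"rot": [0,0,0],"linear": [0,0,0],"hand": 0.2}

```text
time_s: 31.85
tcp_pos: [0.4133, -0.0076, 0.2106]
orientation: [-3.141, -0.0, 0.259]
ft_force: [-0.1, -0.8, -0.7]
finger_gap: 0.0291
finger_force: 39.7
```

```bash
python3 - <<'E'
from h import *
s=ctrl.sense();print(s["tcp_pos"],s["orientation"])
w=ctrl.snapshot("wrist");cv2.imwrite("pics/w12.png",w)
circ("wrist","pad_yellow",.013)
grip("wrist",w,"yellow",s["tcp_pos"][:2],s["tcp_pos"][2]-.048)
E
```

```text
[ 0.41333532 -0.0076452   0.21061288] [-3.14123811e+00 -4.67232307e-04  2.58838566e-01]
pad_yellow wrist [472.2   1.4] ((472.3228454589844, 1.452892541885376), 40.935707092285156) [0.87]
grip yellow wrist [414.2  -6.7] area 3972 4568 px [256.6 261.3]
```

Emit:
play_rows:
  plan:
    - {"rot": [0,0,0],"linear": [20,3,0],"hand": 0.2}
    - {"rot": [0,0,0],"linear": [20,3,0],"hand": 0.2}
    - {"rot": [0,0,0],"linear": [18.5,2.5,0],"hand": 0.2}
    - {"rot": [0,0,0],"linear": [0,0,-30],"hand": 0.2}
    - {"rot": [0,0,0],"linear": [0,0,-40],"hand": 0.2}
    - {"rot": [0,0,0],"linear": [0,0,-40],"hand": 0.2}
    - {"rot": [0,0,0],"linear": [0,0,-22],"hand": 0.2}
    - {"rot": [0,0,0],"linear": [0,0,-10],"hand": 0.2}
    - {"rot": [0,0,0],"linear": [0,0,-5],"hand": 0.2}
    - {"rot": [0,0,0],"linear": [0,0,0],"hand": 0.2}
    - {"rot": [0,0,0],"linear": [0,0,0],"hand": 0.2}

```text
time_s: 33.05
tcp_pos: [0.4717, 0.0002, 0.0644]
orientation: [3.141, -0.001, 0.258]
ft_force: [0.3, 0.1, -0.6]
finger_gap: 0.029
finger_force: 39.8
```

Emit:
play_rows:
  plan:
    - {"rot": [0,0,0],"linear": [0,0,-1],"hand": 0.2}
    - {"rot": [0,0,0],"linear": [0,0,0],"hand": 0.2}
    - {"rot": [0,0,0],"linear": [0,0,0],"hand": 0.2}

```text
time_s: 33.35
tcp_pos: [0.4713, 0.0001, 0.0629]
orientation: [3.141, -0.001, 0.258]
ft_force: [0.0, -0.8, -1.2]
finger_gap: 0.0292
finger_force: 39.8
```

Emit:
play_rows:
  plan:
    - {"rot": [0,0,0],"linear": [0.8,1.2,0],"hand": 0.2}
    - {"rot": [0,0,0],"linear": [0,0,-0.6],"hand": 0.2}
    - {"rot": [0,0,0],"linear": [0,0,0],"hand": 0.2}
    - {"rot": [0,0,0],"linear": [0,0,0],"hand": 0.2}

```text
time_s: 33.75
tcp_pos: [0.4722, 0.0015, 0.0621]
orientation: [3.142, -0.001, 0.258]
ft_force: [-0.1, -0.5, 5.0]
finger_gap: 0.0288
finger_force: 40.4
```

Emit:
play_rows:
  plan:
    - {"rot": [0,0,0],"linear": [0,0,-0.4],"hand": 0.2}
    - {"rot": [0,0,0],"linear": [0,0,0],"hand": 0.2}
    - {"rot": [0,0,0],"linear": [0,0,0],"hand": 0.2}

```text
time_s: 34.05
tcp_pos: [0.4723, 0.0014, 0.0621]
orientation: [3.141, -0.001, 0.258]
ft_force: [-2.5, 0.0, 15.7]
finger_gap: 0.0288
finger_force: 41.3
```

Emit:
play_rows:
  plan:
    - {"rot": [0,0,0],"linear": [0,0,0.4],"hand": 0.4}
    - {"rot": [0,0,0],"linear": [0,0,0],"hand": 0.6}
    - {"rot": [0,0,0],"linear": [0,0,0],"hand": 0.8}
    - {"rot": [0,0,0],"linear": [0,0,0],"hand": 1}
    - {"rot": [0,0,0],"linear": [0,0,0],"hand": 1}
    - {"rot": [0,0,0],"linear": [0,0,20],"hand": 1}
    - {"rot": [0,0,0],"linear": [0,0,40],"hand": 1}
    - {"rot": [0,0,0],"linear": [0,0,45],"hand": 1}
    - {"rot": [0,0,0],"linear": [0,0,45],"hand": 1}
    - {"rot": [0,0,0],"linear": [-25,5,0],"hand": 1}
    - {"rot": [0,0,0],"linear": [-30,5,0],"hand": 1}
    - {"rot": [0,0,0],"linear": [0,0,0],"hand": 1}

```text
time_s: 35.25
tcp_pos: [0.4141, 0.0114, 0.2121]
orientation: [3.141, 0.001, 0.258]
ft_force: [0.4, -0.0, -0.6]
finger_gap: 0.0857
finger_force: 0.0
```

Emit:
play_rows:
  plan:
    - {"rot": [0,0,0],"linear": [0,0,0],"hand": 1}
    - {"rot": [0,0,0],"linear": [0,0,0],"hand": 1}

```text
time_s: 35.45
tcp_pos: [0.4174, 0.0113, 0.2119]
orientation: [-3.142, -0.0, 0.258]
ft_force: [0.2, -0.0, -0.3]
finger_gap: 0.0856
finger_force: 0.0
```

```bash
python3 - <<'E'
from h import *
w=ctrl.snapshot("wrist");cv2.imwrite("pics/w13.png",w)
circ("wrist","pad_yellow",.013)
print(ctrl.sense()["tcp_pos"],proj("wrist",np.array([[.4722,.0014,.097],[.4722,.0014,.013]])))
E
```

```text
pad_yellow wrist [472.3   1.4] ((471.8661193847656, 1.3239378929138184), 41.3272819519043) [0.69, 0.37]
[0.41733362 0.01137085 0.21172844] [[282.26913341 138.51235619]
 [276.01404992 133.4024227 ]]
```

View pics/w13.png

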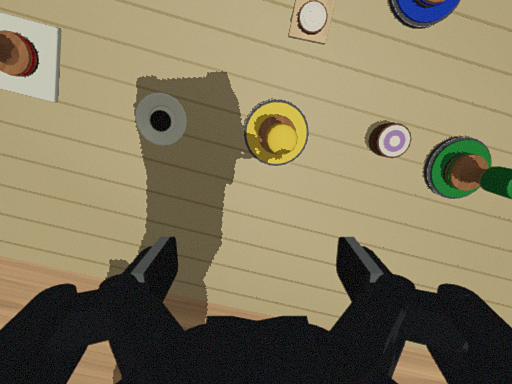

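Emit:
play_rows:
  plan:
    - {"rot": [0,0,0],"linear": [0,20,0],"hand": 1}
    - {"rot": [0,0,0],"linear": [0,35,0],"hand": 1}
    - {"rot": [0,0,0],"linear": [0,35,0],"hand": 1}
    - {"rot": [0,0,0],"linear": [0,35,0],"hand": 1}
    - {"rot": [0,0,0],"linear": [0,35,0],"hand": 1}
    - {"rot": [0,0,0],"linear": [0,35,0],"hand": 1}
    - {"rot": [0,0,0],"linear": [0,35,0],"hand": 1}
    - {"rot": [0,0,0],"linear": [0,35,0],"hand": 1}
    - {"rot": [0,0,0],"linear": [0,10,0],"hand": 1}
    - {"rot": [0,0,0],"linear": [0,0,0],"hand": 1}
    - {"rot": [0,0,0],"linear": [0,0,0],"hand": 1}
    - {"rot": [0,0,0],"linear": [0,0,0],"hand": 1}

```text
time_s: 36.75
tcp_pos: [0.4172, 0.285, 0.2118]
orientation: [3.141, 0.0, 0.256]
ft_force: [-1.0, 0.2, 0.3]
finger_gap: 0.0852
finger_force: 0.0
```

```bash
python3 - <<'E'
from h import *
s=ctrl.sense();print(s["tcp_pos"],s["orientation"],s["joints"])
w=ctrl.snapshot("wrist");cv2.imwrite("pics/w14.png",w)
grip("wrist",w,"red",(.481,.316),.008)
E
```

```text
[0.41720975 0.28499819 0.21177475] [3.14096478e+00 2.91767411e-04 2.56203600e-01] [-0.31554969  0.39485273 -0.51662058  1.91183703  0.2459767   0.89765055
 -2.26847098]
grip red wrist [481.1 316.4] area 788 830 px [242.1 116.9]
```

The yellow stamp stands upright on the yellow pad, grip at (283,138) as predicted. Last is red.

Emit:
play_rows:
  plan:
    - {"rot": [0,0,0],"linear": [21,10,0],"hand": 1}
    - {"rot": [0,0,0],"linear": [22,11,0],"hand": 1}
    - {"rot": [0,0,0],"linear": [21,10,0],"hand": 1}
    - {"rot": [0,0,0],"linear": [0,0,-30],"hand": 1}
    - {"rot": [0,0,0],"linear": [0,0,-30],"hand": 1}
    - {"rot": [0,0,0],"linear": [0,0,-5],"hand": 1}
    - {"rot": [0,0,0],"linear": [0,0,0],"hand": 1}
    - {"rot": [0,0,0],"linear": [0,0,0],"hand": 1}

```text
time_s: 37.6
tcp_pos: [0.4815, 0.3174, 0.1483]
orientation: [-3.141, -0.001, 0.257]
ft_force: [0.5, -0.4, 0.9]
finger_gap: 0.0853
finger_force: 0.0
```

Emit:
play_rows:
  grip_force: 40
  plan:
    - {"rot": [0,0,0],"linear": [0,-1,-30],"hand": 1}
    - {"rot": [0,0,0],"linear": [0,0,-30],"hand": 1}
    - {"rot": [0,0,0],"linear": [0,0,-31],"hand": 1}
    - {"rot": [0,0,0],"linear": [0,0,0],"hand": 0.8}
    - {"rot": [0,0,0],"linear": [0,0,0],"hand": 0.6}
    - {"rot": [0,0,0],"linear": [0,0,0],"hand": 0.5}
    - {"rot": [0,0,0],"linear": [0,0,0],"hand": 0.4}
    - {"rot": [0,0,0],"linear": [0,0,0],"hand": 0.3}
    - {"rot": [0,0,0],"linear": [0,0,0],"hand": 0.2}
    - {"rot": [0,0,0],"linear": [0,0,0],"hand": 0.2}
    - {"rot": [0,0,0],"linear": [0,0,0],"hand": 0.2}

```text
time_s: 38.7
tcp_pos: [0.4817, 0.3166, 0.0574]
orientation: [-3.141, -0.002, 0.257]
ft_force: [-1.1, -2.1, 12.4]
finger_gap: 0.0291
finger_force: 38.5
```

Emit:
play_rows:
  plan:
    - {"rot": [0,0,0],"linear": [0,0,10],"hand": 0.2}
    - {"rot": [0,0,0],"linear": [0,0,30],"hand": 0.2}
    - {"rot": [0,0,0],"linear": [0,0,40],"hand": 0.2}
    - {"rot": [0,0,0],"linear": [0,0,40],"hand": 0.2}
    - {"rot": [0,0,0],"linear": [0,0,30],"hand": 0.2}
    - {"rot": [0,0,0],"linear": [6,-15,0],"hand": 0.2}
    - {"rot": [0,0,0],"linear": [14,-35,0],"hand": 0.2}
    - {"rot": [0,0,0],"linear": [16,-35,0],"hand": 0.2}
    - {"rot": [0,0,0],"linear": [16,-35,0],"hand": 0.2}
    - {"rot": [0,0,0],"linear": [16,-35,0],"hand": 0.2}
    - {"rot": [0,0,0],"linear": [16,-36,0],"hand": 0.2}
    - {"rot": [0,0,0],"linear": [0,0,0],"hand": 0.2}

```text
time_s: 39.9
tcp_pos: [0.5665, 0.119, 0.2056]
orientation: [3.139, 0.001, 0.251]
ft_force: [-0.7, 0.1, -1.8]
finger_gap: 0.0288
finger_force: 39.8
```

Emit:
play_rows:
  plan:
    - {"rot": [0,0,0],"linear": [0,0,0],"hand": 0.2}
    - {"rot": [0,0,0],"linear": [0,0,0],"hand": 0.2}
    - {"rot": [0,0,0],"linear": [0,0,0],"hand": 0.2}

```text
time_s: 40.2
tcp_pos: [0.5645, 0.1263, 0.206]
orientation: [-3.141, 0.0, 0.259]
ft_force: [-0.3, 0.6, -2.4]
finger_gap: 0.029
finger_force: 39.8
```

```bash
python3 - <<'E'
from h import *
s=ctrl.sense();print(s["tcp_pos"],s["orientation"])
w=ctrl.snapshot("wrist");cv2.imwrite("pics/w15.png",w)
circ("wrist","pad_red",.013)
grip("wrist",w,"red",s["tcp_pos"][:2],s["tcp_pos"][2]-.048)
E
```

```text
[0.56445718 0.12626292 0.20599929] [-3.14130309e+00  2.22887549e-05  2.59226967e-01]
pad_red wrist [646.5 146.1] ((646.806884765625, 146.0183563232422), 40.95634460449219) [0.9]
grip red wrist [565.4 127.3] area 3968 4570 px [256.5 261.1]
```

Emit:
play_rows:
  plan:
    - {"rot": [0,0,0],"linear": [27,7,0],"hand": 0.2}
    - {"rot": [0,0,0],"linear": [27,6,0],"hand": 0.2}
    - {"rot": [0,0,0],"linear": [28,7,0],"hand": 0.2}
    - {"rot": [0,0,0],"linear": [0,0,-30],"hand": 0.2}
    - {"rot": [0,0,0],"linear": [0,0,-40],"hand": 0.2}
    - {"rot": [0,0,0],"linear": [0,0,-40],"hand": 0.2}
    - {"rot": [0,0,0],"linear": [0,0,-18],"hand": 0.2}
    - {"rot": [0,0,0],"linear": [0,0,-8],"hand": 0.2}
    - {"rot": [0,0,0],"linear": [0,0,-5],"hand": 0.2}
    - {"rot": [0,0,0],"linear": [0,0,0],"hand": 0.2}
    - {"rot": [0,0,0],"linear": [0,0,0],"hand": 0.2}

```text
time_s: 41.4
tcp_pos: [0.6476, 0.1455, 0.0664]
orientation: [3.142, -0.002, 0.258]
ft_force: [-0.3, -0.2, 0.1]
finger_gap: 0.0286
finger_force: 39.9
```

Emit:
play_rows:
  plan:
    - {"rot": [0,0,0],"linear": [0,0,-1],"hand": 0.2}
    - {"rot": [0,0,0],"linear": [0,0,0],"hand": 0.2}
    - {"rot": [0,0,0],"linear": [0,0,0],"hand": 0.2}

```text
time_s: 41.7
tcp_pos: [0.647, 0.1453, 0.0642]
orientation: [3.142, -0.0, 0.258]
ft_force: [0.9, -0.2, -1.9]
finger_gap: 0.0292
finger_force: 39.9
```

Emit:
play_rows:
  plan:
    - {"rot": [0,0,0],"linear": [0,0.9,-1],"hand": 0.2}
    - {"rot": [0,0,0],"linear": [0,0,0],"hand": 0.2}
    - {"rot": [0,0,0],"linear": [0,0,0],"hand": 0.2}

```text
time_s: 42.0
tcp_pos: [0.6468, 0.1462, 0.0628]
orientation: [-3.142, 0.0, 0.258]
ft_force: [0.4, 0.4, -1.6]
finger_gap: 0.0288
finger_force: 39.9
```

Emit:
play_rows:
  plan:
    - {"rot": [0,0,0],"linear": [0,0,-0.5],"hand": 0.2}
    - {"rot": [0,0,0],"linear": [0,0,0],"hand": 0.2}
    - {"rot": [0,0,0],"linear": [0,0,0],"hand": 0.2}

```text
time_s: 42.3
tcp_pos: [0.647, 0.1463, 0.0626]
orientation: [3.142, -0.0, 0.258]
ft_force: [-1.0, 0.4, 2.4]
finger_gap: 0.0291
finger_force: 40.4
```

Contact. I'll release, lift, back away and check everything.

Emit:
play_rows:
  plan:
    - {"rot": [0,0,0],"linear": [0,0,0],"hand": 0.4}
    - {"rot": [0,0,0],"linear": [0,0,0],"hand": 0.6}
    - {"rot": [0,0,0],"linear": [0,0,0],"hand": 0.8}
    - {"rot": [0,0,0],"linear": [0,0,0],"hand": 1}
    - {"rot": [0,0,0],"linear": [0,0,0],"hand": 1}
    - {"rot": [0,0,0],"linear": [0,0,20],"hand": 1}
    - {"rot": [0,0,0],"linear": [0,0,40],"hand": 1}
    - {"rot": [0,0,0],"linear": [0,0,45],"hand": 1}
    - {"rot": [0,0,0],"linear": [0,0,45],"hand": 1}
    - {"rot": [0,0,0],"linear": [-35,-5,0],"hand": 1}
    - {"rot": [0,0,0],"linear": [-40,-15,0],"hand": 1}
    - {"rot": [0,0,0],"linear": [0,0,0],"hand": 1}

```text
time_s: 43.5
tcp_pos: [0.5676, 0.1243, 0.2125]
orientation: [3.14, 0.003, 0.258]
ft_force: [1.4, -0.1, -0.1]
finger_gap: 0.0858
finger_force: 0.0
```

Emit:
play_rows:
  plan:
    - {"rot": [0,0,0],"linear": [0,0,0],"hand": 1}
    - {"rot": [0,0,0],"linear": [0,0,0],"hand": 1}
    - {"rot": [0,0,0],"linear": [0,0,0],"hand": 1}

```text
time_s: 43.8
tcp_pos: [0.5725, 0.1266, 0.2122]
orientation: [-3.141, -0.0, 0.258]
ft_force: [-0.1, -0.2, -1.1]
finger_gap: 0.0852
finger_force: 0.0
```

```bash
python3 - <<'E'
from h import *
w=ctrl.snapshot("wrist");P["wrist"]=ctrl.camera_params("wrist")
s=ctrl.snapshot("scene");t=ctrl.snapshot("top")
circ("wrist","pad_red",.013)
print(proj("wrist",np.array([[.6466,.1461,.097]])))
for n in("scene","top"):
    r=best(n,"drying_board")
    if r:print(back(n,[r[0]["rect"][:2]],.01))
v=np.vstack([w[:200],cv2.resize(s[130:310,80:370],(512,318))]);cv2.imwrite("pics/f.png",v)
E
```

```text
pad_red wrist [646.4 146.4] ((646.2529907226562, 146.1597137451172), 40.98606491088867) [0.61]
[[257.45681929 109.25082708]]
[[ 0.6493454  -0.00189839  0.01      ]]
[[ 0.63869574 -0.00686425  0.01      ]]
```

View pics/f.png

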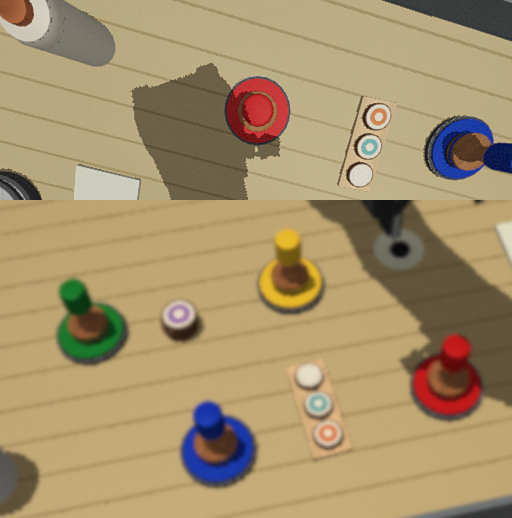

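All four stamps stand upright and centred on their own pads: red (257,109) in the wrist half, and yellow, green, blue and red in the scene half. The arm never went near the drying board, so I'm handing the job in.

```bash
python3 -c "
from plant import ctrl
print(ctrl.sign_off())"
```

```text
the job is handed in; nothing more can be done
None
```

All four stamps stand upright in the middle of their own colour's pad; I parked only red on the tile, kept the arm clear of the drying board, and handed the job in at about 44 s of the 136 s allowed.

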